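# Slide the hand splint out over the sill's edge and hold it for strapping

### The job

I need to thread a strap through the slot in the flat yellow hand splint: without picking it up, slide it across the windowsill towards the room until its slotted end sticks out about 4 cm past the edge, square to the edge and lying flat. Then press down on the part that is still on the sill with the fingertips and keep pressing: the program finishes while holding the splint down like that. Leave the other things on the sill where they are.

Things in the scene. Friction and masses are not known exactly. Their poses are not given: they have to be found in the camera images.
- sill: fixed, deep tiled windowsill that the robot stands on: flat top at z = 0, 1.60 m wide along y. Its straight front (room-side) edge runs along y away from the robot, at x = 0.64 to 0.715 m, different from run to run, with a free drop beyond it. Origin: middle of that front edge, on the top; +x points off the sill into the room, y along the edge. Fixed at the sides: a tilt-out bin (200 mm high, y above 0.5) and a low meter (y below -0.45)
- splint: loose stiff flat hand splint, yellow, 0.1 kg: a plate 140 mm long (its x), 92 wide (y), 7 thick, lying flat behind the sill's front edge, skewed up to 0.25 rad. Origin: centre of its underside; +x to its front end, which has a strap slot 52 mm wide, 18 to 28 mm behind the tip. Rear end straight with 8 mm corner radii. Thumb cut-out 12 mm deep in the +y side, from 12 mm behind to 18 mm ahead of centre
- splint_front (a point): middle of the splint's slotted front end, at its underside (70 mm ahead of the splint's origin along the splint's x); how far this point lies beyond the sill's edge is the overhang
- splint_rear (a point): middle of the splint's straight rear end, at its underside (70 mm behind the splint's origin)
- kidney_dish: stainless steel kidney dish, loose, 168 mm long (its x), 95 mm wide, 36 mm high; origin at the underside, 35 mm from its outer curve (+y) and 60 mm from its two ends at -y; to be left alone
- pill_organiser: blue plastic seven-lid pill organiser, loose, 152 x 40 x 24 mm, long along its x; origin at the centre of the underside; to be left alone
- amber_bottle: small amber glass bottle with white cap, loose, 30 mm across, 64 mm tall, upright; origin at the centre of the underside; to be left alone
- ointment_jar: small white plastic jar, loose, 38 mm across, 36 mm tall; origin at the centre of the underside; to be left alone
- tweezers: steel tweezers lying on their side, loose, 123 mm long (their x), 15 mm wide, 9 mm high; origin at the underside near the middle; to be left alone
- thermometer: white stick thermometer, loose, 119 mm long (its x), 18 mm wide, 11 mm high; origin at the underside near the middle; to be left alone
Mind the look-alikes: they are no part of the job. What is shaped like the splint but purple is not meant.

How it is judged:
By the outcome, as a careful person would: the job done as asked, in the order asked, and still so for the second after the job is handed in, while the arm keeps its last pose, push and grip.
It also fails if it takes over 45 s, if anything falls off the work surface, if the arm or the gripper's body presses on something with over 40 N, if the wrist force passes 120 N, or if a joint passes its speed limit or range.

### The arm

A 6-joint arm with a two-finger parallel gripper is mounted at the origin on the work surface. World frame = base frame: x ahead of the robot, y to its left, z up, the work surface at z = 0. Lengths are in m, angles in rad, forces in N, time in s.
With the tool pointing down it reaches from about 0.35 to 0.925 m from the base axis. Payload 6.4 kg.
Tool frame: the origin (TCP) lies on the centre line of the jaws, within the pads' length; the fingertips stand 22 mm ahead of it and the grasp point (between the pads) lies 3 mm ahead of it; z points along the fingers, y is the direction in which the jaws open and shut (so a half turn about z gives the same grasp; the last joint's range is limited). The gripper opens to 85 mm and grips with 20 to 120 N. Pads are 22 mm wide; open, the fingers measure 114 mm over their backs; the gripper's body (76 mm by 85 mm) begins 54 mm behind the grasp point. The pads swing forward as they close: fully open they stand 13 mm farther back than shut.
Start: joints at [-1.355, 0.245, 1.558, -0, 1.339, -0.174], TCP at [0.247, -0.601, 0.253] pointing down, gripper open.
Joint ranges: [-3.13, 3.13], [-1.02, 2.26], [0.13, 2.54], [-0.95, 4.09], [0.21, 2.88], [-2.74, 2.74]. Speed limits (rad/s): [2.57, 2.57, 3.14, 3.14, 3.14, 3.14].

### API

Orientations are given as a unit quaternion [w, x, y, z].
In Python, from cell import arm gives the robot as it stands.
- The arm moves only by the tool drive_tool, never from a script. Its argument "commands" is a list of rows, each a list of 4 numbers: the shift along the tool's x, y, z in cm, then the turn about the tool's z in rad. In form: [[dx, dy, dz, spin], ...]. A call has 1 to 8 rows; each row is the pose to reach, as a shift and turn from the pose commanded when the call began, along the tool's axes at that moment; what a row does not reach only later rows make up. A row lasts 1/12 s, in which the tool goes at most 41.7 mm and 7.16 degrees, less where a joint would pass 70% of its speed; a pose out of reach is approached as far as the arm can. A call with a gripper value outside its range is refused whole. "gripper" is the closure, from -1 (fully open) to 1 (shut), so that 0 is half open, set as the call begins (left out, the last holds). The fingers move at their own pace and stop on an object; "force" is the grip in N (left out, the last holds). Time passes only in rows, so rows that repeat a pose let the fingers close. It gives the time, the measured TCP pose, the force and the opening at its end, in the units of the state.
- arm.get_obs(): the state, without advancing time (a new reading comes with each control period).
- arm.capture(name): name is "scene" or "top" or "wrist"; returns a dict with "color" (420x560x3 uint8, blue, green, red), "z_map" (420x560 float32, m along the optical axis (not along the pixel's ray), 0 where there is no reading), "K" (3x3 intrinsics, pixels), "R" (3x3) and "t" (3): a world point X has camera coordinates R X + t. Camera axes: x right, y down, z forward; pixel columns grow to the right and rows downward; lengths in m; the calibration is good to about 2 mm. A picture is of the moment at which its call begins.
- arm.hand_in(): hands the job in, once; it reports no verdict.
The state is a dict: "clock": time; "joint_pos": joint angles; "dq": joint speeds; "joint_torque": joint torques, N m; "position": TCP position; "ee_rot": TCP orientation; "force": force on the tool from outside, world axes, zero at the start; "wrist_torque": the same for the moment, N m; "grip_width": opening from 0.0 (shut) to 1.0 (fully open).
Only numpy, scipy, OpenCV 4.12 (cv2) and the standard library are available. Lean on these libraries where they do the work, as an engineer would, in place of code of your own. Each camera call takes 0.05 s, during which the arm holds its last target.

## Working session

There is one attempt and no reset: what is moved stays moved. The work goes in short steps, Python scripts to look and compute and a tool call to move; the robot and the scene stay as the last step left them, time stands still between calls to the robot, and variables do not carry over. Pictures are saved under pics/ and viewed, and the job is handed in when it is done.

Besides the shell and the picture viewer there is one more tool, called after "Emit:" as name([rows], argument=value, ...), one row to a line, values as JSON. drive_tool: Moves the arm, as the interface text tells. Its arguments: {"type":"object","properties":{"commands":{"type":"array","items":{"type":"array","items":{"type":"number"}}},"gripper":{"type":"number"},"force":{"type":"number"}},"required":["commands"]}

```bash
ls; mkdir -p pics; python3 - <<'E'
from cell import arm
import cv2,numpy as np
o=arm.get_obs();print({k:np.round(v,3) for k,v in o.items()})
for n in ["scene","top"]:
    c=arm.capture(n);cv2.imwrite(f"pics/{n}0.png",c["color"]);np.savez(f"{n}0.npz",**c)
    print(n,c["K"].round(1).tolist(),(-c["R"].T@c["t"]).round(3),c["R"].round(2).tolist())
E
```

```text
pics
{'clock': np.float64(0.0), 'joint_pos': array([-1.355,  0.246,  1.559, -0.   ,  1.339, -0.174]), 'dq': array([ 0.001,  0.002, -0.001,  0.001, -0.002, -0.   ]), 'joint_torque': array([-1.0000e-03, -4.2950e+01, -3.2614e+01, -0.0000e+00,  5.0000e-03,
        0.0000e+00]), 'position': array([ 0.247, -0.601,  0.252]), 'ee_rot': array([-0.001,  0.981,  0.194, -0.   ]), 'force': array([ 0.567, -0.818,  0.073]), 'wrist_torque': array([0.011, 0.068, 0.001]), 'grip_width': np.float64(0.998)}
scene [[540.8, 0.0, 285.3], [0.0, 540.8, 207.2], [0.0, 0.0, 1.0]] [ 0.892 -0.509  1.043] [[0.83, 0.55, -0.0], [0.47, -0.7, -0.54], [-0.3, 0.45, -0.84]]
top [[519.1, 0.0, 281.4], [0.0, 519.1, 206.5], [0.0, 0.0, 1.0]] [ 0.438 -0.004  1.272] [[-0.01, -1.0, 0.01], [-1.0, 0.01, -0.08], [0.08, -0.01, -1.0]]
```

View pics/top0.png

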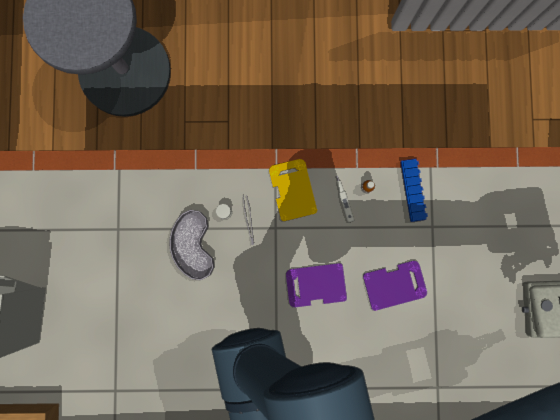

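View pics/scene0.png

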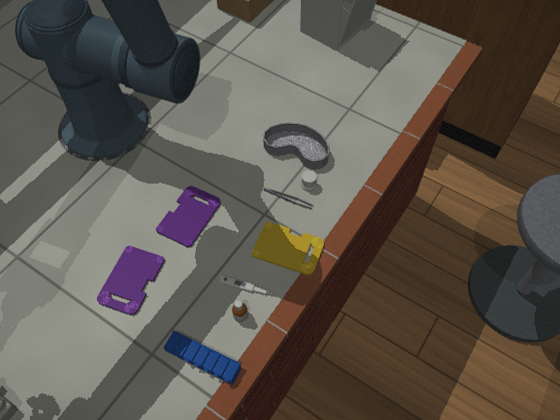

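The yellow one at top-image (293,190), with its slot at about (289,168), fits the description. The two purple plates at (316,285) and (395,285) are the look-alikes. I'll measure the splint and the edge and check an enlarged crop.

```bash
cat > h.py <<'E'
import cv2,numpy as np
from cell import arm
def ray(c,uv,z):
    uv=np.atleast_2d(np.asarray(uv,float));K,R,t=c["K"],c["R"],c["t"]
    d=np.c_[uv,np.ones(len(uv))]@np.linalg.inv(K).T@R; o=-R.T@t
    return o+d*((z-o[2])/d[:,2])[:,None]
def cloud(c):
    h,w=c["z_map"].shape;u,v=np.meshgrid(np.arange(w),np.arange(h));z=c["z_map"]
    p=np.stack([u*z,v*z,z],-1)  # homogeneous
    return (np.stack([(u-c["K"][0,2])/c["K"][0,0]*z,(v-c["K"][1,2])/c["K"][1,1]*z,z],-1)-c["t"])@c["R"]
def ymask(c):
    hsv=cv2.cvtColor(c["color"],cv2.COLOR_BGR2HSV)
    m=cv2.inRange(hsv,(20,150,60),(35,255,255))
    n,l,s,_=cv2.connectedComponentsWithStats(m);k=1+s[1:,4].argmax()
    return (l==k).astype(np.uint8)*255
def splint(c,z=0.007):
    m=ymask(c);cn=max(cv2.findContours(m,cv2.RETR_EXTERNAL,cv2.CHAIN_APPROX_NONE)[0],key=cv2.contourArea)[:,0]
    P=ray(c,cn,z)[:,:2];r=cv2.minAreaRect((P*1000).astype(np.float32))
    return m,P,r,cv2.boxPoints(r)
E
python3 - <<'E'
from h import *
for n in ["top","scene"]:
    c=dict(np.load(n+"0.npz"));m,P,r,b=splint(c)
    X=cloud(c);print(n,r,b.round(0).tolist(),"z med",np.median(X[...,2][m>0]))
    zz=X[...,2]
    if n=="top":
        for col in (150,230,300,340,420,500):
            rows=np.where(zz[:,col]>-0.02)[0]; rows=rows[(rows>120)&(rows<220)]; print(col,rows[0],ray(c,[[col,rows[0]-.5]],0).round(4),zz[rows[0]-2:rows[0]+2,col].round(3))
    else:
        sill=(np.abs(zz)<0.02)
        for y in (-.2,-.1,0,.1,.2,.3):
            s=sill&(abs(X[...,1]-y)<.01);print(y,X[...,0][s].max())
    # other things in top: bounding
    if n=="top":
        obj=((zz>0.005)&(X[...,0]>0.4)&(X[...,0]<.75)&(abs(X[...,1])<.4)).astype(np.uint8)
        k,l,s,ce=cv2.connectedComponentsWithStats(obj)
        for i in range(1,k):
            if s[i,4]>25:
                q=X[l==i];print(s[i],q.min(0).round(3),q.max(0).round(3))
c=cv2.imread("pics/top0.png")[140:240,230:390];cv2.imwrite("pics/crop0.png",cv2.resize(c,None,fx=5,fy=5,interpolation=cv2.INTER_CUBIC))
E
```

```text
top ((585.764404296875, -40.207855224609375), (140.21401977539062, 92.05770874023438), 13.053154945373535) [[507.0, -11.0], [528.0, -101.0], [664.0, -69.0], [644.0, 20.0]] z med 0.0072245500534852
150 150 [[0.6882 0.3115 0.    ]] [-0.748 -0.755  0.001 -0.003]
230 139 [[0.7143 0.1134 0.    ]] [-0.737 -0.742  1.272 -0.746]
300 149 [[ 0.6878 -0.0603  0.    ]] [-0.749 -0.754 -0.001 -0.004]
340 148 [[ 0.6896 -0.1598  0.    ]] [-0.756 -0.752 -0.008 -0.004]
420 148 [[ 0.6881 -0.3589  0.    ]] [-0.75  -0.741 -0.002  0.001]
500 147 [[ 0.6891 -0.5586  0.    ]] [-0.756 -0.763  0.002  0.005]
[ 268  159   49   62 1600] [ 0.438 -0.097  0.005] [0.66  0.019 1.272]
[ 401  158   27   66 1070] [ 0.438 -0.369  0.005] [ 0.661 -0.004  1.272]
[335 175  20  48 292] [ 0.438 -0.19   0.005] [ 0.62  -0.004  1.272]
[361 180  14  14 151] [ 0.438 -0.239  0.006] [ 0.607 -0.004  1.272]
[216 204  16  16 193] [ 0.438 -0.004  0.005] [0.548 0.144 1.272]
[169 210  46  57 505] [ 0.4   -0.004  0.005] [0.536 0.259 1.272]
[180 227  10  11  30] [0.471 0.212 0.005] [0.495 0.235 0.01 ]
[250 231   4  15  27] [0.45  0.057 0.006] [0.484 0.064 0.014]
[402 261  18   4  51] [ 0.4   -0.346  0.005] [ 0.438 -0.004  1.272]
scene ((586.5892333984375, -43.34074020385742), (139.95053100585938, 94.54014587402344), 13.112988471984863) [[508.0, -13.0], [529.0, -105.0], [665.0, -74.0], [644.0, 19.0]] z med 0.006168792472460715
-0.2 0.6903694073776644
-0.1 0.6899702023400526
0 0.6899017740360086
0.1 0.6904656870148729
0.2 0.6902549650852218
0.3 0.6903709015250512
```

View pics/crop0.png

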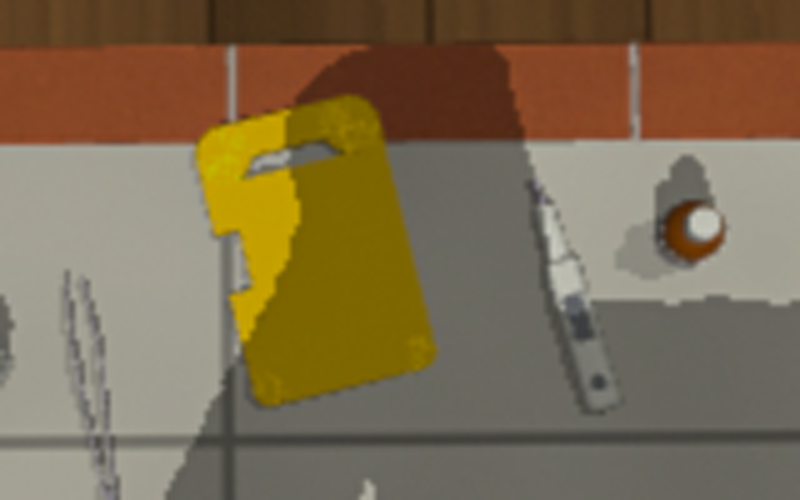

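The crop confirms the yellow plate, with slot, thumb cut-out on the +y side and a 140 x 92 outline at z of about 7 mm. Its centre is at (0.586, -0.041), skewed +0.227 rad, and the edge is at x of about 0.689. I'll push on its rear end with half-open fingers spread along y, so that it squares itself. First I move to a point behind it.

Emit:
drive_tool([
  [1.3,-1.4,0,0.05],
  [4,-4.2,0,0.1],
  [6.8,-7.2,0,0.16],
  [9.6,-10.2,0,0.22],
  [12.4,-13.1,0,0.28],
  [15.2,-16,0,0.34],
  [18,-19,0,0.39],
  [20.4,-21.6,0,0.39],
], gripper=0)

```text
clock: 0.77
position: [0.3539, -0.3214, 0.2528]
ee_rot: [-0.0, 1.0, -0.001, -0.0]
force: [0.1, -0.4, -0.1]
grip_width: 0.501
```

Emit:
drive_tool([
  [1.4,-3.4,1,0],
  [2.9,-6.9,3,0],
  [4.3,-10.3,5,0],
  [5.7,-13.7,7,0],
  [7.2,-17.1,9,0],
  [8.6,-20.5,11,0],
  [10.1,-24,13,0],
  [11.5,-27.5,14,0],
])

```text
clock: 1.43
position: [0.4673, -0.0478, 0.1114]
ee_rot: [-0.0, 1.0, -0.0, -0.001]
force: [0.5, -0.2, -0.7]
grip_width: 0.501
```

Emit:
drive_tool([
  [0,0,0,0],
  [0,0,0,0],
])

```text
clock: 1.6
position: [0.4677, -0.0478, 0.1123]
ee_rot: [-0.0, 1.0, 0.002, -0.001]
force: [-0.1, -0.8, 0.4]
grip_width: 0.498
```

```bash
python3 - <<'E'
from h import *
for n in ["scene","wrist","top"]:
    c=arm.capture(n);cv2.imwrite(f"pics/{n}1.png",c["color"])
print(arm.get_obs()["position"].round(4),arm.get_obs()["force"].round(2))
E
```

```text
[ 0.4685 -0.0508  0.114 ] [ 0.04 -0.62 -0.21]
```

View pics/scene1.png

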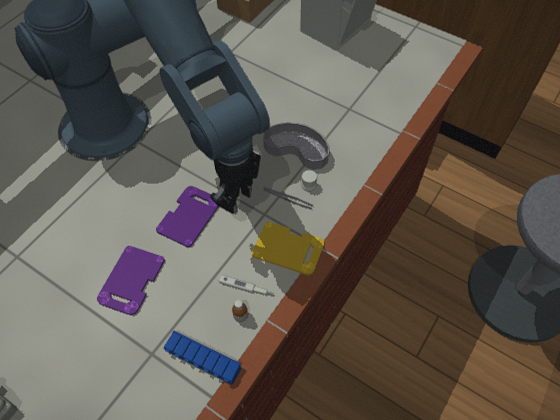

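View pics/wrist1.png

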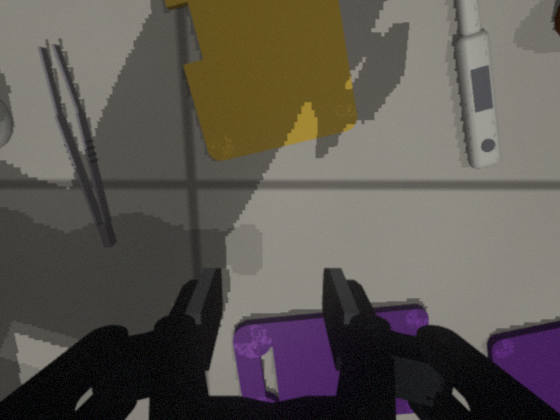

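Wrist view: the fingers at (210,290) and (335,290) stand behind the splint's rear end (about (285,140)). The sill below is clear and the purple plate is well behind. Going down.

Emit:
drive_tool([
  [0,0,1.5,0],
  [0,0,3.5,0],
  [0,0,5.5,0],
  [0,0,7,0],
  [0,0,8,0],
  [0,0,8.3,0],
  [0,0,8.3,0],
])

```text
clock: 2.33
position: [0.4681, -0.0506, 0.0304]
ee_rot: [-0.0, 1.0, -0.001, -0.0]
force: [0.4, 0.1, -1.0]
grip_width: 0.497
```

Emit:
drive_tool([
  [0,0,0.2,0],
  [0,0,0.4,0],
  [0,0,0.4,0],
])

```text
clock: 2.58
position: [0.4688, -0.0501, 0.0271]
ee_rot: [0.0, 1.0, -0.0, 0.001]
force: [0.3, -0.2, 0.4]
grip_width: 0.5
```

Emit:
drive_tool([
  [0,0,0.2,0],
  [0,0,0.4,0],
  [0,0,0.4,0],
])

```text
clock: 2.83
position: [0.4682, -0.0497, 0.0224]
ee_rot: [-0.0, 1.0, -0.0, -0.0]
force: [0.0, 0.3, -0.6]
grip_width: 0.498
```

Emit:
drive_tool([
  [0,0,0.2,0],
  [0,0,0.3,0],
  [0,0,0.3,0],
])

```text
clock: 3.08
position: [0.4685, -0.0499, 0.0201]
ee_rot: [-0.0, 1.0, -0.0, -0.0]
force: [-3.0, 0.8, 7.9]
grip_width: 0.501
```

Contact with the sill at TCP z of about 0.020. I'll raise 2.5 mm and push forward.

Emit:
drive_tool([
  [0,0,-0.2,0],
  [0,0,-0.25,0],
  [0.5,0,-0.25,0],
  [1,0,-0.25,0],
  [1.5,0,-0.25,0],
  [2,0,-0.25,0],
  [2.4,0,-0.25,0],
  [2.8,0,-0.25,0],
])

```text
clock: 3.75
position: [0.4969, -0.0499, 0.022]
ee_rot: [-0.0, 1.0, -0.0, -0.0]
force: [0.4, -0.4, -0.1]
grip_width: 0.498
```

Emit:
drive_tool([
  [0.4,0,0,0],
  [0.8,0,0,0],
  [1.2,0,0,0],
  [1.6,0,0,0],
  [2,0,0,0],
  [2.4,0,0,0],
  [2.8,0,0,0],
  [2.8,0,0,0],
])

```text
clock: 4.42
position: [0.5253, -0.0501, 0.0223]
ee_rot: [0.0, 1.0, -0.0, 0.001]
force: [-0.7, -0.5, 0.1]
grip_width: 0.5
```

```bash
python3 - <<'E'
from h import *
print(arm.get_obs()["position"].round(4),arm.get_obs()["force"].round(2))
for n in ["scene","wrist","top"]:
    c=arm.capture(n);cv2.imwrite(f"pics/{n}2.png",c["color"])
    if n!="wrist":
        _,P,r,b=splint(c);print(r,b.round(0).tolist())
E
```

```text
[ 0.5253 -0.0501  0.0223] [-0.66 -0.46  0.07]
((612.1824340820312, -48.47283935546875), (139.70082092285156, 95.14612579345703), 9.305313110351562) [[536.0, -13.0], [551.0, -107.0], [689.0, -84.0], [673.0, 10.0]]
((630.6796264648438, -42.22196960449219), (101.23347473144531, 93.08113098144531), 9.135420799255371) [[573.0, -4.0], [588.0, -96.0], [688.0, -80.0], [673.0, 12.0]]
```

View pics/scene2.png

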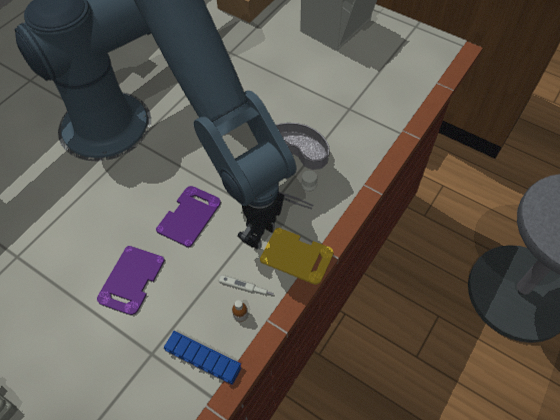

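View pics/wrist2.png

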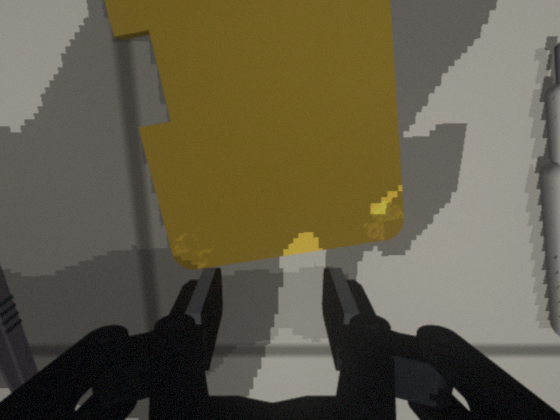

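The splint is turning square, now about 9° skew with the left finger touching. Continuing the push.

Emit:
drive_tool([
  [0.4,0,0,0],
  [0.8,0,0,0],
  [1.2,0,0,0],
  [1.6,0,0,0],
  [2,0,0,0],
  [2.4,0,0,0],
  [2.8,0,0,0],
  [3.2,0,0,0],
])

```text
clock: 5.23
position: [0.5567, -0.0499, 0.0221]
ee_rot: [-0.0, 1.0, -0.0, 0.0]
force: [0.2, 0.5, -0.3]
grip_width: 0.504
```

Emit:
drive_tool([
  [0.4,0,0,0],
  [0.8,0,0,0],
  [0.8,0,0,0],
  [0.8,0,0,0],
])

```text
clock: 5.57
position: [0.5648, -0.05, 0.0222]
ee_rot: [0.0, 1.0, -0.0, 0.0]
force: [1.3, -0.0, -0.3]
grip_width: 0.501
```

```bash
python3 - <<'E'
from h import *
print(arm.get_obs()["position"].round(4),arm.get_obs()["force"].round(2))
for n in ["scene","wrist","top"]:
    c=arm.capture(n);cv2.imwrite(f"pics/{n}3.png",c["color"])
    if n!="wrist":
        _,P,r,b=splint(c);print(r,b.round(0).tolist())
E
```

```text
[ 0.5648 -0.05    0.0222] [ 1.28 -0.05 -0.28]
((648.7872924804688, -57.37845993041992), (140.7097930908203, 95.69050598144531), 1.9254646301269531) [[577.0, -12.0], [580.0, -108.0], [721.0, -103.0], [717.0, -7.0]]
((677.8607788085938, -53.63261032104492), (96.04452514648438, 79.96510314941406), 89.5740737915039) [[638.0, -101.0], [717.0, -102.0], [718.0, -6.0], [638.0, -5.0]]
```

View pics/top3.png

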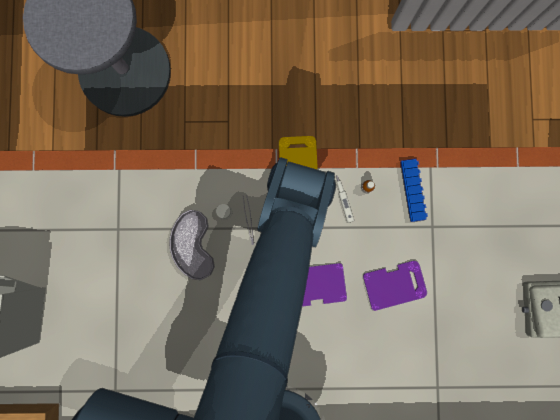

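View pics/wrist3.png

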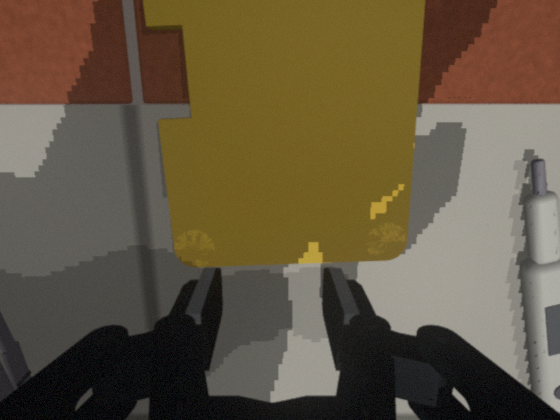

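Nearly square, with the front at about 0.718 against an edge of 0.689–0.690. Another 11 mm to go.

Emit:
drive_tool([
  [0.3,0,0,0],
  [0.6,0,0,0],
  [0.9,0,0,0],
  [1.1,0,0,0],
  [1.1,0,0,0],
  [1.1,0,0,0],
])

```text
clock: 6.22
position: [0.5757, -0.05, 0.0222]
ee_rot: [0.0, 1.0, -0.0, 0.0]
force: [0.1, 0.1, 0.3]
grip_width: 0.502
```

```bash
python3 - <<'E'
from h import *
print(arm.get_obs()["position"].round(4),arm.get_obs()["force"].round(2))
for n in ["scene","wrist","top"]:
    c=arm.capture(n);cv2.imwrite(f"pics/{n}4.png",c["color"])
    if n!="wrist":
        _,P,r,b=splint(c);print(r,b.round(0).tolist())
    else:
        m,P,r,b=splint(c);print("wrist",r)
        # rear edge line & brick edge line
        for x0,x1 in((0.57,0.595),):
            pass
        Q=P[(P[:,0]<P[:,0].min()+.01)];mid=Q[abs(Q[:,1]-P[:,1].mean())<.03]
        print("rear fit",np.polyfit(mid[:,1],mid[:,0],1))
E
```

```text
[ 0.5757 -0.05    0.0222] [0.11 0.05 0.28]
((657.9041137695312, -60.35190963745117), (141.1292724609375, 95.29442596435547), 0.2773361802101135) [[587.0, -13.0], [588.0, -108.0], [729.0, -108.0], [728.0, -12.0]]
wrist ((634.8641357421875, -57.63698196411133), (92.53873443603516, 96.2401351928711), 89.97013854980469)
rear fit [0.00065756 0.58754131]
((689.1256103515625, -57.598384857177734), (93.94696044921875, 77.56878662109375), 89.50384521484375) [[650.0, -104.0], [728.0, -105.0], [728.0, -11.0], [651.0, -10.0]]
```

View pics/wrist4.png

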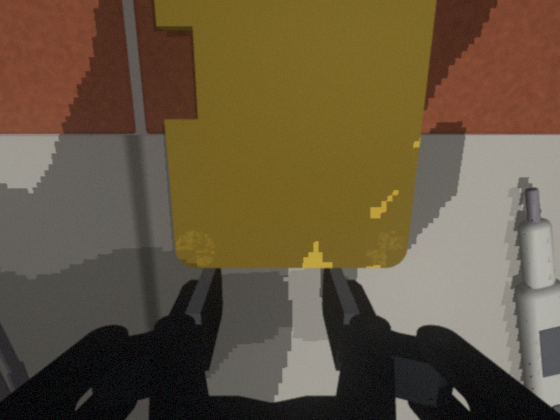

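View pics/scene4.png

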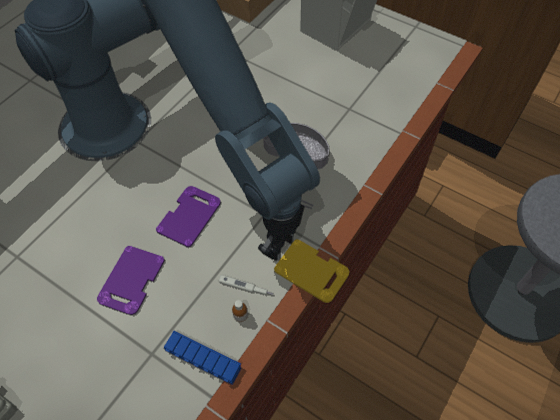

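Skew is under 0.01 rad, and the overhang is about 38.5–39 mm. One more millimetre of push, then I back off, lift, and go over the part still on the sill.

Emit:
drive_tool([
  [0.1,0,0,0],
  [0.1,0,0,0],
  [-0.6,0,0,0],
  [-1.2,0,-0.5,0],
  [-1.2,0,-2,0],
  [-1.2,0,-3.5,0],
  [-1.2,0,-4,0],
  [-1.2,0,-4,0],
])

```text
clock: 7.03
position: [0.5641, -0.0502, 0.0639]
ee_rot: [0.0, 1.0, -0.0, 0.002]
force: [0.4, 0.4, -0.1]
grip_width: 0.502
```

Emit:
drive_tool([
  [1.5,0.3,0,0],
  [3.5,0.6,0,0],
  [5.2,0.7,0,0],
  [6,0.7,0,0],
  [6,0.7,1,0],
  [6,0.7,2,0],
  [6,0.7,2.8,0],
  [6,0.7,2.8,0],
])

```text
clock: 7.7
position: [0.6201, -0.0561, 0.0304]
ee_rot: [-0.001, 1.0, -0.0, -0.003]
force: [-1.2, 0.9, -0.2]
grip_width: 0.5
```

```bash
python3 - <<'E'
from h import *
print(arm.get_obs()["position"].round(4),arm.get_obs()["force"].round(2))
for n in ["scene","wrist"]:
    c=arm.capture(n);cv2.imwrite(f"pics/{n}5.png",c["color"])
    if n!="wrist":
        _,P,r,b=splint(c);print(r,b.round(0).tolist())
E
```

```text
[ 0.6201 -0.0561  0.0304] [-1.22  0.89 -0.2 ]
((658.4443969726562, -60.143192291259766), (95.70780944824219, 139.71726989746094), 89.77050018310547) [[588.0, -108.0], [728.0, -108.0], [728.0, -13.0], [589.0, -12.0]]
```

View pics/scene5.png

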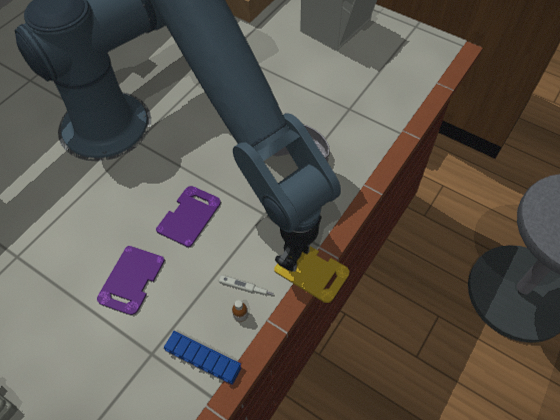

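View pics/wrist5.png

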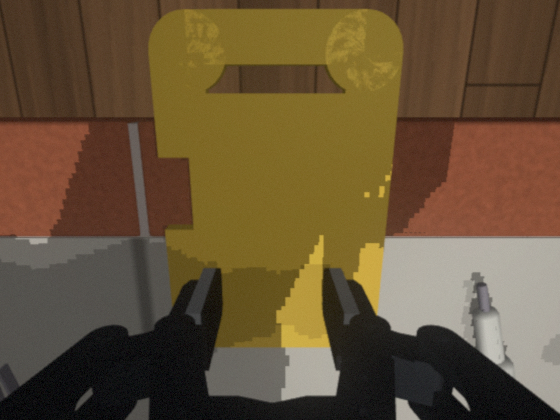

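Wrist view: the fingers are above the rear part of the splint. The front end (row 10), slot (row 80) and sill edge (row 119) are all parallel. Pressing down gently.

Emit:
drive_tool([
  [0,0,0.1,0],
  [0,0,0.2,0],
  [0,0,0.3,0],
  [0,0,0.35,0],
  [0,0,0.35,0],
])

```text
clock: 8.22
position: [0.6234, -0.0569, 0.0307]
ee_rot: [0.0, 1.0, -0.0, 0.0]
force: [0.6, 0.0, -0.5]
grip_width: 0.497
```

Emit:
drive_tool([
  [0,0,0.1,0],
  [0,0,0.2,0],
  [0,0,0.3,0],
  [0,0,0.3,0],
])

```text
clock: 8.55
position: [0.6231, -0.0569, 0.0273]
ee_rot: [-0.0, 1.0, -0.0, -0.0]
force: [-0.5, -0.5, 0.2]
grip_width: 0.502
```

Emit:
drive_tool([
  [0,0,0.05,0],
  [0,0,0.1,0],
  [0,0,0.1,0],
])

```text
clock: 8.8
position: [0.6233, -0.0569, 0.0272]
ee_rot: [-0.0, 1.0, -0.0, -0.0]
force: [-3.3, 0.9, 4.1]
grip_width: 0.498
```

Emit:
drive_tool([
  [0,0,0.05,0],
  [0,0,0.1,0],
  [0,0,0.1,0],
  [0,0,0.1,0],
])

```text
clock: 9.13
position: [0.6233, -0.0569, 0.0272]
ee_rot: [-0.0, 1.0, 0.0, -0.001]
force: [-6.2, 1.1, 11.3]
grip_width: 0.497
```

```bash
python3 - <<'E'
from h import *
print(arm.get_obs()["position"].round(4),arm.get_obs()["force"].round(2))
for n in ["scene","top","wrist"]:
    c=arm.capture(n);cv2.imwrite(f"pics/{n}6.png",c["color"])
    m,P,r,b=splint(c)
    print(n,r,P.min(0),P.max(0))
    if n=="wrist":
        hsv=cv2.cvtColor(c["color"],cv2.COLOR_BGR2HSV)
        Z=cloud(c);s=(abs(Z[...,2])<.004)&(abs(Z[...,1]+.057)>.055)
        for a in(-.13,-.12,.01,.02): 
            q=s&(abs(Z[...,1]-a)<.005); print(a,Z[...,0][q].max() if q.any() else None)
print(arm.get_obs()["force"].round(2))
E
```

```text
[ 0.6233 -0.0569  0.0272] [-6.23  1.14 11.27]
scene ((657.9947509765625, -60.14140701293945), (95.70780944824219, 140.616455078125), 89.77051544189453) [ 0.58757718 -0.10816719] [ 0.72841138 -0.0124916 ]
top ((724.6536254882812, -82.29780578613281), (43.82399368286133, 10.979072570800781), 75.32170104980469) [ 0.71497018 -0.10248566] [ 0.72784529 -0.0604528 ]
wrist ((657.7860107421875, -57.59408187866211), (92.68460083007812, 140.2041473388672), 89.97998046875) [ 0.58767466 -0.10394795] [ 0.72789238 -0.01126718]
-0.13 0.6892661626639425
-0.12 0.6892387358459453
0.01 0.6892662746107004
0.02 0.6893301039073777
[-5.99  0.14 12.52]
```

Holding at about 12 N. I'll relieve the sideways load slightly, press a little more, and verify.

Emit:
drive_tool([
  [0,0,0.05,0],
  [-0.03,0,0.07,0],
  [-0.05,0,0.08,0],
  [-0.05,0,0.08,0],
  [-0.05,0,0.08,0],
  [-0.05,0,0.08,0],
])

```text
clock: 9.78
position: [0.6233, -0.0569, 0.0271]
ee_rot: [-0.0, 1.0, 0.0, -0.0]
force: [-7.9, 0.8, 15.8]
grip_width: 0.499
```

```bash
python3 - <<'E'
from h import *
for n in ["scene","top","wrist"]:
    c=arm.capture(n);cv2.imwrite(f"pics/{n}7.png",c["color"])
    m,P,r,b=splint(c)
    print(n,r,P.min(0).round(4),P.max(0).round(4))
    if n!="top":
        z=cloud(c);q=z[m>0];A=np.c_[q[:,:2],np.ones(len(q))];s=np.abs(q[:,2]-.007)<.012
        print("plane",np.linalg.lstsq(A[s],q[s,2],rcond=None)[0].round(4),np.median(q[:,2]))
o=arm.get_obs();print(o["force"].round(2),o["position"].round(4),o["clock"])
a,b=cv2.imread("pics/scene0.png"),cv2.imread("pics/scene7.png")
cv2.imwrite("pics/cmp.png",np.hstack([a[100:400,90:370],b[100:400,90:370]]))
E
```

```text
scene ((657.9947509765625, -60.14137649536133), (95.70781707763672, 140.616455078125), 89.77049255371094) [ 0.5876 -0.1082] [ 0.7284 -0.0125]
plane [-0.0024 -0.0002  0.0077] 0.0061834615611425035
top ((724.4513549804688, -81.3917236328125), (45.59078598022461, 10.853032112121582), 74.41293334960938) [ 0.715  -0.1025] [ 0.7278 -0.058 ]
wrist ((657.664794921875, -57.61726760864258), (92.7691650390625, 139.87313842773438), 89.98206329345703) [ 0.5877 -0.104 ] [ 0.7276 -0.0112]
plane [ 0.0012 -0.0005  0.0068] 0.007622714881650316
[-6.59  1.41 15.4 ] [ 0.6233 -0.0569  0.0271] 9.9333
```

View pics/cmp.png

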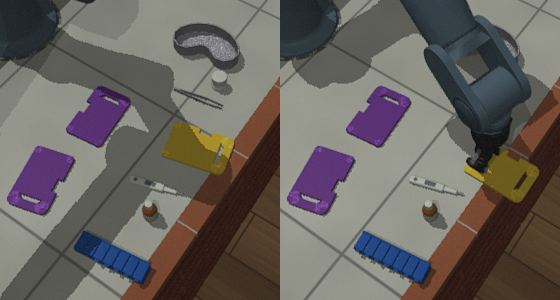

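View pics/wrist7.png

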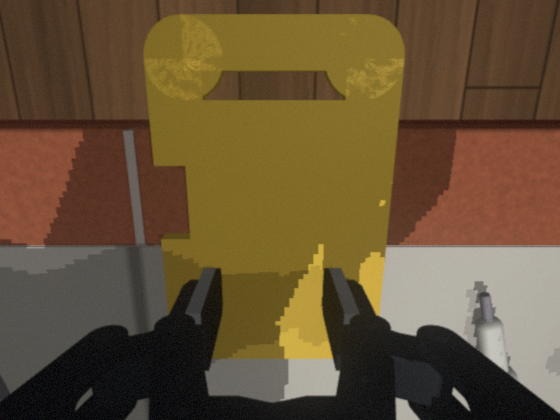

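The other things are where they started: thermometer, bottle, organiser and purple plates all match the first picture. The tweezers, jar and dish were never approached. The splint lies flat and square, held with about 15 N, so I'm handing in.

```bash
python3 -c "
from cell import arm
print(arm.hand_in())"
```

```text
the job is handed in; nothing more can be done
None
```

I slid the yellow splint towards the room by pushing its rear end with half-open fingers, without picking it up, then pressed down on the part still on the sill. I handed in at about 10 s on the clock while still pressing with about 15 N.

- **Overhang:** about 38.5–39 mm. The front is at x ≈ 0.728 and the edge at x ≈ 0.689, with the cameras agreeing to 1 mm. An extra 1 mm push near the end barely showed, so it stayed just under 40 mm.
- **Square and flat:** the skew is under 0.01 rad. The plate's top face is level to within about 0.003 rad, at its expected height of about 7 mm.
- **Sideways shift:** the splint moved about 15 mm along the edge as it turned square.
- **Remaining sideways force:** about 7 N stayed on the fingertips along x. My small adjustment did not clear it, but the splint did not move under it.
- **Other things:** the thermometer, bottle, organiser and purple plates look unmoved in the last picture. The arm hid the tweezers, jar and dish in the last scene picture. I did not check them there, but nothing went near them.
- **Failed check:** the top camera's final splint outline was mostly blocked by the arm. Only its front-edge reading (0.728) was usable, and it agrees.

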